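Bring the red tray of the parts carousel to the pick arrow

ROBOT

A 6-joint arm with a two-finger parallel gripper is mounted at the origin on the work surface. World frame = base frame: x ahead of the robot, y to its left, z up, the work surface at z = 0. Lengths are in m, angles in degrees, forces in N, time in s.
With the tool pointing down it reaches from about 0.325 to 0.925 m from the base axis. Payload 3.1 kg.
Tool frame: the origin (TCP) lies at the very end of the fingers, on their centre line; the grasp point (between the pads) lies 19 mm behind it; z points along the fingers, y is the line along which they close (so a half turn about z gives the same grasp; the last joint's range is limited). The gripper opens to 85 mm and grips with 20 to 120 N. Pads are 22 mm wide; open, the fingers measure 114 mm over their backs; the gripper's body (76 mm by 85 mm) begins 54 mm behind the grasp point. The pads swing forward as they close: fully open they stand 13 mm farther back than shut.
Start: joints at [61.467, 12.427, 92.441, -0, 75.132, -6.429], TCP at [0.235, 0.579, 0.231] pointing down, gripper open.
Joint ranges: [-157.48, 157.48], [-44.54, 120.13], [17.64, 146.25], [-64.5, 244.5], [7.68, 150.69], [-147.95, 147.95]. Speed limits (degrees/s): [159.86, 159.86, 180, 180, 180, 180].

INTERFACE

Orientations are given as [roll, pitch, yaw] about the fixed x, y, z axes, in that order (R = Rz(yaw) Ry(pitch) Rx(roll)).
In Python, from bench import env gives the robot as it stands.
- The arm moves only by the tool apply_moves, never from a script. Its arguments are lists of equal length, an entry for each row: "offset": the shift along the tool's x, y, z in m, a list of three; "turn": the turn, a rotation vector about the tool's x, y, z in rad, a list of three; "gripper": the opening, from 0 (shut) to 1 (fully open). A call has exactly 8 rows; each row is the pose to reach, as a shift and turn from the pose commanded when the call began, along the tool's axes at that moment; what a row does not reach only later rows make up. A row lasts 1/8 s, in which the tool goes at most 62.5 mm and 10.7 degrees, less where a joint would pass 70% of its speed; a pose out of reach is approached as far as the arm can. A call with a gripper value outside its range is refused whole. The fingers move at their own pace and stop on an object; the grip force is fixed at half the most. Time passes only in rows, so rows that repeat a pose let the fingers close, or fill a call up. It gives the time, the measured TCP pose, the force, the opening and the grip force at its end, in the units of the state.
- env.read_state(): the state, without advancing time (a new reading comes with each control period).
- env.snapshot(name): name is "scene" or "top" or "wrist"; returns a dict with "pixels" (384x512x3 uint8, red, green, blue), "depth" (384x512 float32, m along the optical axis (not along the pixel's ray), 0 where there is no reading), "fx", "fy", "cx", "cy" (pixels), "D" ([k1, k2, p1, p2, k3] as OpenCV has them; the pictures are not rectified), "rvec" (rotation vector, rad) and "tvec" (3), from world to camera coordinates, as OpenCV has them. Camera axes: x right, y down, z forward; pixel columns grow to the right and rows downward; lengths in m; the calibration is good to about 2 mm. A picture is of the moment at which its call begins.
- env.close_job(): hands the job in; it is judged then, once.
The state is a dict: "t": time; "q": joint angles; "qd": joint speeds; "effort": joint torques, N m; "ee_pos": TCP position; "orientation": TCP orientation; "contact_force": force on the tool from outside, world axes, zero at the start; "wrist_torque": the same for the moment, N m; "finger_gap": finger opening in m; "grip_force": force on a finger pad.
Only numpy, scipy, OpenCV 4.12 (cv2) and the standard library are available. Lean on these libraries where they do the work, as an engineer would, in place of code of your own. Each camera call takes 0.05 s, during which the arm holds its last target. There are 200 camera calls.

TASK

Turn the parts carousel on the packing bench by pushing on its spokes with a finger until the red tray stands squarely at the tip of the white pick arrow, then let go and leave it standing there. Push gently, without spinning the carousel fast; do not squeeze or lift it and do not touch the coloured trays. Leave the carton, the roll of tape and the jar where they are.

Things in the scene. Friction and masses are not known exactly. Their poses are not given: they have to be found in the camera images.
- carousel: fixed dark steel base of the parts carousel, a disc 190 mm across and 10 mm high with a tongue 50 mm wide and 8 mm high that reaches out to 190 mm from the centre along the base's own -x; on the tongue a flat white arrow points inwards at the trays. Origin on the turning axis, at bench height (z up). The base's yaw varies, within about 50 degrees of the arrow standing on the robot's side
- arrow (a point): point that the white arrow aims at: 85 mm from the turning axis on the arrow's line, 30 mm above the bench. The red tray belongs here
- red_tray (a point): middle of the outer top edge of the red tray, 85 mm from the turning axis, 58 mm above the bench (x, y coincide with arrow when the job is right)
- turntable (a joint): angle of the turntable (rad), growing anticlockwise seen from above; 0 or any number of whole turns means that the red tray is exactly at the arrow. It turns endlessly both ways and has no stops or notches; friction (about 0.1 N m, roughly 1 N at a spoke) holds it where it is left, and it hardly coasts after a slow push. The aluminium turntable, 188 mm across, only sits on its spindle and lifts off if pulled up
- spoke0 (a point): on the axis line of the first of four round steel spokes, 120 mm from the turning axis and 45 mm above the bench: a good place to push sideways. Each spoke is a level rod 12 mm thick that is free from 94 mm to 140 mm from the axis and ends in a black ball 17 mm across; nothing stands below this free part but the bench and, under part of the ring, the 11 mm high tongue and arrow. The spokes stand midway between the trays, 90 degrees apart
- spoke1 (a point): the same point on the second spoke, 90 degrees anticlockwise from spoke0
- spoke2 (a point): the same point on the third spoke, 90 degrees anticlockwise from spoke1
- spoke3 (a point): the same point on the fourth spoke, 90 degrees anticlockwise from spoke2
- trays: the four open plastic trays fixed on the turntable, each 48 mm (radially) by 44 mm by 34 mm high, from 40 to 88 mm from the axis, tops 58 mm above the bench; anticlockwise from above: red, blue, yellow, green. The low grey hub between them is 62 mm across and 52 mm high. Origin on the turning axis, 24 mm above the bench; the red tray lies along its own -x
- carton: loose small cardboard carton 90 x 60 x 45 mm high standing beside the carousel, to be left alone; origin at the centre of its underside, x along its length
- tape: loose amber roll of tape lying flat, 96 mm across, 72 mm hole, 45 mm high, to be left alone; origin at the centre of its underside
- jar: loose small jar with a blue cap, 56 mm across, 58 mm high, to be left alone; origin at the centre of its underside

How it is judged (in metres and radians):
At the end, for the whole second after the job is handed in: The middle of the red tray's outer edge is within 11 mm (about 7 degrees of turn) of the point that the white arrow aims at, the turntable is at rest and seated on its base, and the carton, tape and jar are within 15 mm of where they started (horizontal distance between red_tray and arrow below 0.011 m and velocity of joint turntable between -0.03 and 0.03 rad/s and height (world z) of red_tray below 0.061 m and distance of each of carton, tape, jar from where it was at the start of the episode below 0.015 m); the robot touches nothing.
It fails at once if the turntable is lifted off its seat by more than 8 mm (height (world z) of red_tray above 0.066 m).
It fails at once if the turntable is spun faster than 3 rad/s (velocity of joint turntable above 3 rad/s or velocity of joint turntable below -3 rad/s).
It fails at once if the fingers or the arm press on a coloured tray with more than 2 N (contact force between any of the fingers, the arm and trays above 2 N).
It fails at once if the carton, tape or jar is moved more than 15 mm or lifted (distance of any of carton, tape, jar from where it was at the start of the episode above 0.015 m).
It fails at once if the fingers squeeze or press any part of the carousel with more than 20 N (contact force between the fingers and carousel above 20 N).
It also fails if it takes over 48 s, if anything falls off the work surface, if the arm or the gripper's body presses on something with over 40 N, if the wrist force passes 120 N, or if a joint passes its speed limit or range.

## Working session

There is one attempt and no reset: what is moved stays moved. The work goes in short steps, Python scripts to look and compute and a tool call to move; the robot and the scene stay as the last step left them, time stands still between calls to the robot, and variables do not carry over. Pictures are saved under pics/ and viewed, at most 10 in all, crops included, and the job is handed in when it is done.

Besides the shell and the picture viewer there is one more tool, called after "Call:" as name(argument=value, ...) on one line, values as JSON. apply_moves: Moves the arm, as the interface text tells. Its arguments: {"type":"object","properties":{"offset":{"type":"array"},"turn":{"type":"array"},"gripper":{"type":"array"}},"required":["offset","turn","gripper"]}

```bash
mkdir -p pics
cat > h.py <<'E'
import numpy as np, cv2
from bench import env
def cloud(s):
    h,w=s["depth"].shape
    K=np.array([[s["fx"],0,s["cx"]],[0,s["fy"],s["cy"]],[0,0,1.]])
    uv=np.stack(np.meshgrid(np.arange(w),np.arange(h)),-1).reshape(-1,1,2).astype(np.float64)
    n=cv2.undistortPoints(uv,K,np.array(s["D"],float)).reshape(h,w,2)
    d=s["depth"].astype(float)
    P=np.dstack([n[...,0]*d,n[...,1]*d,d])
    R=cv2.Rodrigues(np.array(s["rvec"],float))[0]
    W=(P-np.array(s["tvec"]).ravel())@R
    W[d<=0]=np.nan
    return W
def save(s,n): cv2.imwrite(f"pics/{n}.png",s["pixels"][...,::-1])
E
python3 - <<'E'
from h import *
s=env.snapshot("top");save(s,"top1");W=cloud(s);np.savez("top1.npz",W=W,p=s["pixels"])
hsv=cv2.cvtColor(s["pixels"],cv2.COLOR_RGB2HSV)
print(env.read_state())
H,S,V=[hsv[...,i].astype(int) for i in range(3)]
for n,m in dict(red=((H<8)|(H>172)),blue=(H>100)&(H<125),green=(H>45)&(H<85),yellow=(H>22)&(H<34)).items():
    m=m&(S>120)&(V>60)&(W[...,2]>.045)&(W[...,2]<.066)
    print(n,m.sum(),np.argwhere(m).mean(0)[::-1],np.nanmedian(W[m],0))
E
```

```text
{'t': 0.05, 'q': array([ 6.14653446e+01,  1.24766479e+01,  9.25273338e+01,  1.29439348e-03,
        7.51326469e+01, -6.42761804e+00]), 'qd': array([ 0.06035085, -0.02776613, -0.10827803,  0.06588279,  0.0995604 ,
        0.0129678 ]), 'effort': array([ 3.50958908e-04, -3.98329711e+01, -3.05194223e+01, -2.39154660e-04,
        4.61494797e-03, -4.72269306e-06]), 'ee_pos': array([0.23478741, 0.57835399, 0.2299799 ]), 'orientation': array([-1.79864370e+02, -1.65376847e-02,  1.57892609e+02]), 'contact_force': array([0.09993403, 0.4821878 , 0.05890725]), 'wrist_torque': array([ 0.03580043,  0.01152422, -0.00750514]), 'grip_force': 0.0, 'finger_gap': 0.08527155449752435}
red 172 [365.80232558 232.        ] [ 0.56491726 -0.12716746  0.0579355 ]
blue 438 [353.27625571 216.6347032 ] [ 0.47544096 -0.24672239  0.0582824 ]
green 67 [305.85074627 221.07462687] [ 0.49140312 -0.07236147  0.05784125]
yellow 112 [273.33928571 207.88392857] [5.18790344e-01 2.94839994e-04 5.79313361e-02]
```

View pics/top1.png

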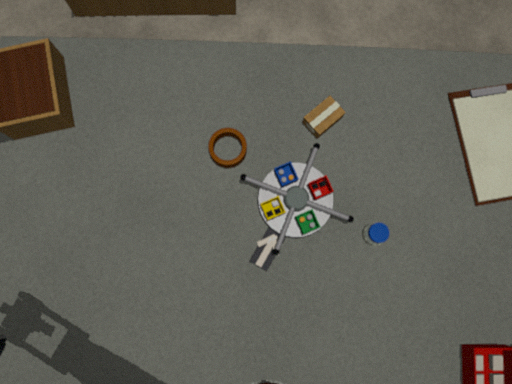

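The top view shows the carousel centred near (297,199): red tray (320,188), arrow (265,248), jar (378,233), tape (227,148), carton (323,116). Next I'll measure the geometry.

```bash
cat >> h.py <<'E'
from scipy.optimize import least_squares
def measure(W,p,c0=None):
    hsv=cv2.cvtColor(p,cv2.COLOR_RGB2HSV).astype(int);H,S,V=[hsv[...,i] for i in range(3)]
    x,y,z=np.moveaxis(W,-1,0)
    g=np.array(c0 if c0 is not None else [.56,-.08])
    for _ in range(3): # spoke rods: 4-fold symmetric lines through the centre
        r=np.hypot(x-g[0],y-g[1]); m=(r>.1)&(r<.142)&(z>.037)&(z<.060)
        q=W[m][:,:2]
        def f(v):
            d=q-v[:2]; a=np.arctan2(d[:,1],d[:,0])-v[2]; a=(a+np.pi/4)%(np.pi/2)-np.pi/4
            return np.hypot(*d.T)*np.sin(a)
        best=min((least_squares(f,[*g,t],loss="soft_l1",f_scale=.005) for t in np.radians([0,22,45,67])),key=lambda o:o.cost)
        if c0 is None: g=best.x[:2]
    c=g; th=np.degrees(best.x[2])%90
    r=np.hypot(x-c[0],y-c[1])
    red=((H<8)|(H>172))&(S>120)&(V>50)&(r<.1)&(z>.02)
    d=np.median(W[red][:,:2],0)-c; ra=np.degrees(np.arctan2(d[1],d[0]))
    rs=th+45+90*np.round((ra-th-45)/90)
    return c,th,ra,rs,m.sum(),red.sum()
E
python3 - <<'E'
from h import *
d=np.load("top1.npz");W,p=d["W"],d["p"]
x,y,z=np.moveaxis(W,-1,0)
print("centre px W",W[199,297],W[248,265],W[233,378],W[116,323])
r0=W[199,297][:2]
c,*o=measure(W,p,None if 0 else None) if 0 else measure(W,p,None)
print(c,o)
r=np.hypot(x-c[0],y-c[1]);a=np.degrees(np.arctan2(y-c[1],x-c[0]))
disc=(z>.015)&(z<.035)&(r<.11);print("disc bbox",np.nanmin(x[disc]),np.nanmax(x[disc]),np.nanmin(y[disc]),np.nanmax(y[disc]))
pf=p.astype(int)
wh=(pf.min(-1)>140)&(r>.098)&(r<.2)&(z<.02)
q=W[wh][:,:2]-c;print("arrow",wh.sum(),np.degrees(np.arctan2(*q.mean(0)[::-1])),r[wh].min(),r[wh].max(),np.median(z[wh]))
dk=(z>.004)&(z<.018)&(r>.1)&(r<.2);q=W[dk][:,:2]-c
print("tongue",dk.sum(),np.degrees(np.arctan2(*np.median(q,0)[::-1])),r[dk].max())
big=(r>.15)&(r<.3)&(z>.03)
n,L=cv2.connectedComponents(big.astype(np.uint8))
for i in range(1,n):
    k=L==i
    if k.sum()>20: print("obj",k.sum(),np.median(W[k],0),"rmin",r[k].min(),"ang",np.median(a[k]))
E
```

```text
centre px W [ 0.54447606 -0.05690369  0.04983722] [0.4255089  0.01652947 0.01022834] [ 0.46662836 -0.25327348  0.05710062] [ 0.75613788 -0.11904787  0.05318629]
[ 0.54702111 -0.05486126] [np.float64(70.15232570346495), np.float64(-64.46507568271801), np.float64(-64.84767429653505), np.int64(360), np.int64(290)]
disc bbox 0.44797737118435077 0.6409781852663259 -0.14761276330204343 0.037736095316265185
arrow 250 150.2823354542173 0.09985936427809348 0.18473669573655685 0.011727092340447581
tongue 1957 145.66636455790376 0.19991765073323806
obj 868 [ 0.76059143 -0.12273095  0.04569546] rmin 0.17197486774553314 ang -17.59649711863817
obj 582 [0.67217072 0.11781787 0.0450513 ] rmin 0.1662871713406647 ang 54.19015725115538
obj 392 [ 0.46670652 -0.25049921  0.05789488] rmin 0.1895945657746879 ang -112.30971244004512
```

Call:
apply_moves(offset=[[-0.036,-0.036,0],[-0.072,-0.072,0],[-0.108,-0.108,0],[-0.144,-0.144,0],[-0.18,-0.18,0],[-0.216,-0.216,0],[-0.252,-0.252,0],[-0.288,-0.288,0]], turn=[[0,0,0],[0,0,0],[0,0,0],[0,0,0],[0,0,0],[0,0,0],[0,0,0],[0,0,0]], gripper=[0,0,0,0,0,0,0,0])

```text
t: 1.05
ee_pos: [0.3935, 0.2022, 0.2307]
orientation: [-180.0, -0.0, 157.9]
contact_force: [0.3, 0.6, 0.1]
finger_gap: -0.0002
grip_force: 0.0
```

Call:
apply_moves(offset=[[-0.036,-0.036,0],[-0.072,-0.072,0],[-0.108,-0.108,0],[-0.144,-0.144,0],[-0.18,-0.18,0],[-0.216,-0.216,0],[-0.252,-0.252,0],[-0.286,-0.288,0]], turn=[[0,0,0],[0,0,0],[0,0,0],[0,0,0],[0,0,0],[0,0,-0.035],[0,0,-0.035],[0,0,-0.035]], gripper=[0,0,0,0,0,0,0,0])

```text
t: 2.05
ee_pos: [0.5502, -0.172, 0.2304]
orientation: [180.0, -0.1, 159.9]
contact_force: [0.7, 0.2, -0.0]
finger_gap: -0.0
grip_force: 0.0
```

Call:
apply_moves(offset=[[0,0,0.04],[0,0,0.08],[0,0,0.12],[0,0,0.16],[0,0,0.185],[0,0,0.2],[0.008,-0.003,0.2],[0.02,-0.006,0.2]], turn=[[0,0,0],[0,0,0],[0,0,0],[0,0,0],[0,0,0],[0,0,0],[0,0,0],[0,0,0]], gripper=[0,0,0,0,0,0,0,0])

```text
t: 3.05
ee_pos: [0.5297, -0.1698, 0.0324]
orientation: [-180.0, 0.1, 159.9]
contact_force: [0.4, 0.4, 0.2]
finger_gap: 0.0001
grip_force: 0.0
```

Call:
apply_moves(offset=[[0.0058,-0.0011,0],[0.0116,-0.0019,0],[0.0174,-0.0024,0],[0.0232,-0.0026,0],[0.0291,-0.0025,0],[0.0349,-0.0021,0],[0.0407,-0.0014,0],[0.0465,-0.0004,0]], turn=[[0,0,0.05],[0,0,0.1],[0,0,0.15],[0,0,0.2],[0,0,0.25],[0,0,0.3],[0,0,0.35],[0,0,0.4]], gripper=[0,0,0,0,0,0,0,0])

```text
t: 4.05
ee_pos: [0.4864, -0.1543, 0.0332]
orientation: [179.9, 0.2, 136.9]
contact_force: [0.8, 0.1, -0.3]
finger_gap: 0.0001
grip_force: 0.5
```

Run:
```python
from h import *
s=env.snapshot("top");print(measure(cloud(s),s["pixels"],[.5455,-.055]))
s=env.snapshot("scene");save(s,"sc1");print(env.read_state()["contact_force"],env.read_state()["ee_pos"])
```

```text
(array([ 0.5455, -0.055 ]), np.float64(49.78940466817879), np.float64(-122.68467771499994), np.float64(-85.21059533182121), np.int64(266), np.int64(1032))
[0.58972099 0.12446889 1.44868898] [ 0.48570943 -0.15393024  0.03279602]
```

View pics/sc1.png

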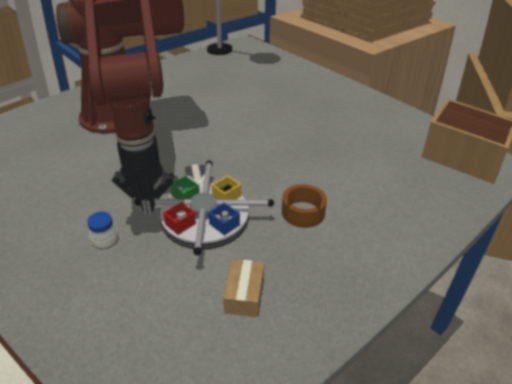

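The scene view shows the closed fingers behind a spoke at about (150,205), and the jar, tape and carton clear. The turntable has turned about 20° clockwise, so I'll carry on along the same arc.

Call:
apply_moves(offset=[[0.0058,-0.0011,0],[0.0116,-0.0019,0],[0.0174,-0.0024,0],[0.0232,-0.0026,0],[0.0291,-0.0025,0],[0.0349,-0.0021,0],[0.0407,-0.0014,0],[0.0465,-0.0004,0]], turn=[[0,0,0.05],[0,0,0.1],[0,0,0.15],[0,0,0.2],[0,0,0.25],[0,0,0.3],[0,0,0.35],[0,0,0.4]], gripper=[0,0,0,0,0,0,0,0])

```text
t: 5.15
ee_pos: [0.4524, -0.1229, 0.0327]
orientation: [179.9, 0.2, 114.0]
contact_force: [0.5, -1.5, 0.0]
finger_gap: -0.0001
grip_force: 0.4
```

Call:
apply_moves(offset=[[0.0058,-0.0011,0],[0.0116,-0.0019,0],[0.0174,-0.0024,0],[0.0232,-0.0026,0],[0.0291,-0.0025,0],[0.0349,-0.0021,0],[0.0407,-0.0014,0],[0.0465,-0.0004,0]], turn=[[0,0,0.05],[0,0,0.1],[0,0,0.15],[0,0,0.2],[0,0,0.25],[0,0,0.3],[0,0,0.35],[0,0,0.4]], gripper=[0,0,0,0,0,0,0,0])

```text
t: 6.15
ee_pos: [0.4331, -0.0806, 0.0326]
orientation: [179.8, 0.1, 91.1]
contact_force: [0.1, -0.6, 0.6]
finger_gap: 0.0001
grip_force: 0.4
```

Call:
apply_moves(offset=[[0.0058,-0.0011,0],[0.0116,-0.0019,0],[0.0174,-0.0024,0],[0.0232,-0.0026,0],[0.0291,-0.0025,0],[0.0349,-0.0021,0],[0.0407,-0.0014,0],[0.0465,-0.0004,0]], turn=[[0,0,0.05],[0,0,0.1],[0,0,0.15],[0,0,0.2],[0,0,0.25],[0,0,0.3],[0,0,0.35],[0,0,0.4]], gripper=[0,0,0,0,0,0,0,0])

```text
t: 7.15
ee_pos: [0.4316, -0.034, 0.0324]
orientation: [179.8, 0.0, 68.2]
contact_force: [0.1, -1.3, -0.3]
finger_gap: 0.0003
grip_force: 0.4
```

Run:
```python
from h import *
s=env.snapshot("top");W=cloud(s);p=s["pixels"];save(s,"top2");np.savez("top2.npz",W=W,p=p)
print(measure(W,p,[.5455,-.055]))
st=env.read_state();print(st["q"],st["ee_pos"],st["contact_force"])
```

```text
(array([ 0.5455, -0.055 ]), np.float64(71.17756479176275), np.float64(171.74952476315923), np.float64(206.17756479176273), np.int64(269), np.int64(429))
[-1.37344611e+01  5.46282391e+00  1.25198664e+02  3.18190587e-04
  4.91996605e+01  8.12753374e+00] [ 0.43146349 -0.03339265  0.03236929] [1.10279335 0.49038022 0.34921863]
```

View pics/top2.png

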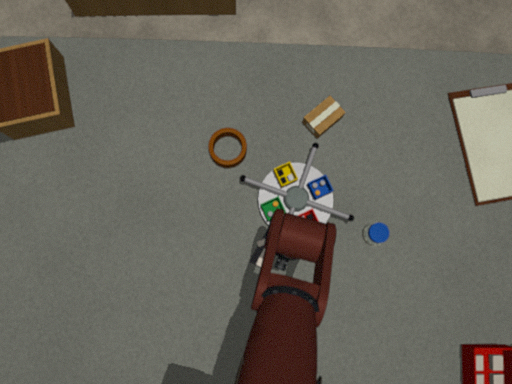

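The top view shows red at about (308,215) after roughly 90°, with nothing else disturbed. Two more arcs will leave about 12°.

Call:
apply_moves(offset=[[0.0058,-0.0011,0],[0.0116,-0.0019,0],[0.0174,-0.0024,0],[0.0232,-0.0026,0],[0.0291,-0.0025,0],[0.0349,-0.0021,0],[0.0407,-0.0014,0],[0.0465,-0.0004,0]], turn=[[0,0,0.05],[0,0,0.1],[0,0,0.15],[0,0,0.2],[0,0,0.25],[0,0,0.3],[0,0,0.35],[0,0,0.4]], gripper=[0,0,0,0,0,0,0,0])

```text
t: 8.2
ee_pos: [0.448, 0.0094, 0.0321]
orientation: [179.9, -0.0, 45.3]
contact_force: [-0.4, -1.1, 0.3]
finger_gap: -0.0
grip_force: 0.4
```

Call:
apply_moves(offset=[[0.0058,-0.0011,0],[0.0116,-0.0019,0],[0.0174,-0.0024,0],[0.0232,-0.0026,0],[0.0291,-0.0025,0],[0.0349,-0.0021,0],[0.0407,-0.0014,0],[0.0465,-0.0004,0]], turn=[[0,0,0.05],[0,0,0.1],[0,0,0.15],[0,0,0.2],[0,0,0.25],[0,0,0.3],[0,0,0.35],[0,0,0.4]], gripper=[0,0,0,0,0,0,0,0])

```text
t: 9.2
ee_pos: [0.48, 0.0428, 0.0319]
orientation: [180.0, -0.0, 22.4]
contact_force: [-1.4, -0.3, 0.2]
finger_gap: 0.0003
grip_force: 0.4
```

```bash
cat >> h.py <<'E'
def arrow(W,p,c):
    x,y,z=np.moveaxis(W,-1,0);r=np.hypot(x-c[0],y-c[1])
    a=np.degrees(np.arctan2(y-c[1],x-c[0]))
    pf=p.astype(int)
    wh=(pf.min(-1)>110)&(pf.max(-1)-pf.min(-1)<60)&(r>.1)&(r<.19)&(z>.003)&(z<.022)&(abs(a-148)<25)
    q=W[wh][:,:2]-c
    vx,vy,x0,y0=cv2.fitLine(q.astype(np.float32),cv2.DIST_HUBER,0,.01,.01).ravel()
    print("arrow n",wh.sum(),"mean ang",np.degrees(np.arctan2(*q.mean(0)[::-1])),"line dir",np.degrees(np.arctan2(vy,vx)),"r",r[wh].min(),r[wh].max())
E
python3 - <<'E'
from h import *
c=np.array([.5455,-.055])
ims=[]
for n in ("top","scene","wrist"):
    s=env.snapshot(n);W=cloud(s);p=s["pixels"];ims.append(p)
    np.savez(n+"3.npz",W=W,p=p)
    try:
        print(n,measure(W,p,c)); arrow(W,p,c)
    except Exception as e: print(n,e)
st=env.read_state();print(st["q"],st["ee_pos"])
t=cv2.resize(ims[0][120:290,190:417],(400,300)); w=cv2.resize(ims[2],(400,300))
cv2.imwrite("pics/c3.png",np.hstack([t,w])[...,::-1])
E
```

```text
top (array([ 0.5455, -0.055 ]), np.float64(26.395699373463515), np.float64(134.67342510339978), np.float64(161.39569937346351), np.int64(264), np.int64(566))
arrow n 141 mean ang 152.35187161643685 line dir -79.33344 r 0.10033634814606089 0.14417292717885086
scene (array([ 0.5455, -0.055 ]), np.float64(26.59131544950929), np.float64(125.14467953167961), np.float64(161.5913154495093), np.int64(478), np.int64(1925))
arrow n 36 mean ang 156.61303450805582 line dir 38.348503 r 0.12100756007428964 0.18952400195707053
wrist (array([ 0.5455, -0.055 ]), np.float64(18.274137043756717), np.float64(143.03637770420838), np.float64(153.27413704375672), np.int64(3150), np.int64(5333))
arrow n 87 mean ang 149.88903380998005 line dir 7.646787 r 0.14077454107139448 0.14931046021769542
[-3.22585750e+00  1.11013665e+01  1.18681567e+02 -2.98754444e-03
  5.01663718e+01  6.42755300e+01] [0.48025307 0.04303115 0.0318497 ]
```

View pics/c3.png

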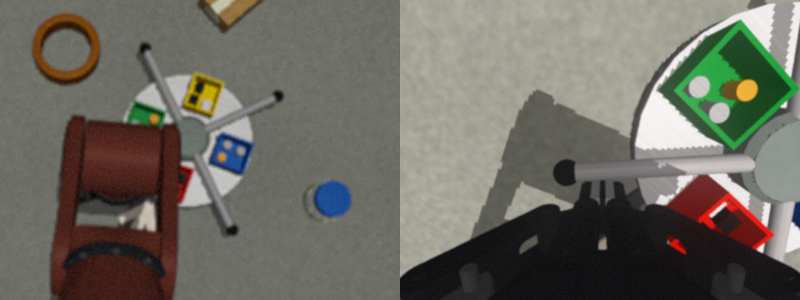

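In the composite, the crop shows the arrow at about (135,215) partly hidden by the arm. The wrist view shows the fingers behind a spoke at (600,175), with red next to the arrow side. For the exact arrow angle I'll use the first, unobstructed picture.

Run:
```python
from h import *
c=np.array([.5455,-.055])
d=np.load("top1.npz");W,p=d["W"],d["p"]
# use ray hits; colour-based, by radius bins
x,y,z=np.moveaxis(W,-1,0);r=np.hypot(x-c[0],y-c[1]);a=np.degrees(np.arctan2(y-c[1],x-c[0]))
pf=p.astype(int)
wh=(pf.min(-1)>130)&(r>.1)&(r<.2)&(z<.025)&(abs(a-148)<25)
dark=(pf.max(-1)<60)&(r>.1)&(r<.2)&(z<.025)&(abs(a-148)<25)
for b in np.arange(.1,.2,.01):
    k=wh&(r>=b)&(r<b+.01);t=dark&(r>=b)&(r<b+.01)
    f=lambda k:(k.sum(),a[k].min().round(1),a[k].max().round(1),a[k].mean().round(1)) if k.sum() else 0
    print(b.round(2),f(k),f(t))
cv2.imwrite("pics/a1.png",cv2.resize(p[200:280,235:335],(800,600),interpolation=cv2.INTER_CUBIC)[...,::-1])
```

```text
0.1 (np.int64(24), np.float64(146.4), np.float64(154.6), np.float64(150.7)) (np.int64(10), np.float64(138.0), np.float64(144.0), np.float64(140.6))
0.11 (np.int64(39), np.float64(143.8), np.float64(156.2), np.float64(150.2)) (np.int64(7), np.float64(139.6), np.float64(142.5), np.float64(140.9))
0.12 (np.int64(49), np.float64(141.7), np.float64(156.2), np.float64(149.2)) 0
0.13 (np.int64(46), np.float64(139.0), np.float64(154.1), np.float64(146.8)) (np.int64(5), np.float64(146.4), np.float64(157.4), np.float64(154.6))
0.14 (np.int64(28), np.float64(141.2), np.float64(154.2), np.float64(149.9)) (np.int64(21), np.float64(142.3), np.float64(160.3), np.float64(152.4))
0.15 (np.int64(25), np.float64(148.8), np.float64(153.8), np.float64(151.4)) (np.int64(25), np.float64(142.8), np.float64(160.1), np.float64(150.7))
0.16 (np.int64(23), np.float64(149.2), np.float64(153.9), np.float64(151.6)) (np.int64(21), np.float64(143.7), np.float64(159.6), np.float64(151.1))
0.17 (np.int64(26), np.float64(149.1), np.float64(153.9), np.float64(151.5)) (np.int64(21), np.float64(143.7), np.float64(158.7), np.float64(150.0))
0.18 (np.int64(10), np.float64(149.5), np.float64(153.6), np.float64(151.6)) (np.int64(17), np.float64(144.4), np.float64(158.1), np.float64(149.2))
0.19 0 0
```

View pics/a1.png

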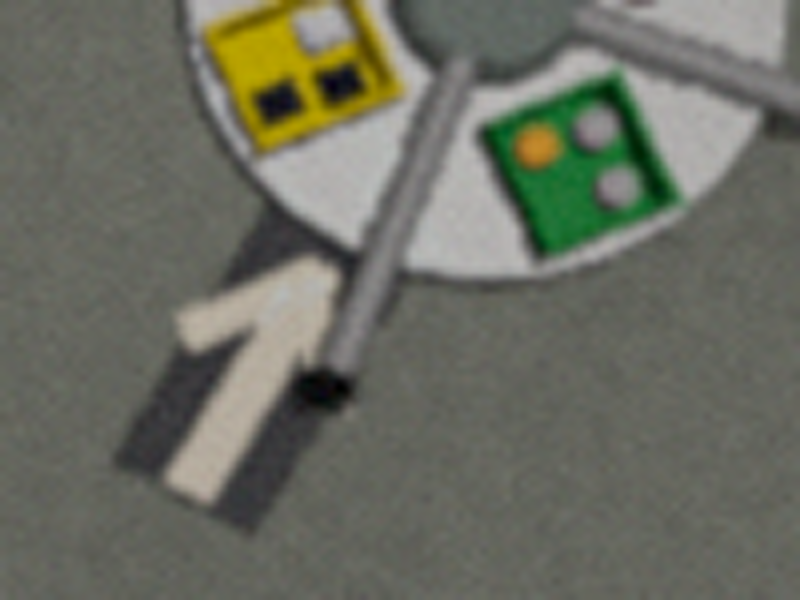

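The enlarged crop shows the arrow shaft running from (190,490) to its tip at (325,265). The shaft and tongue both give 151.5°, and red is at 161.4°, so 9.9° (0.173 rad) remains.

Call:
apply_moves(offset=[[0.0034,-0.0007,0],[0.0069,-0.0013,0],[0.0104,-0.0017,0],[0.0139,-0.0021,0],[0.0174,-0.0024,0],[0.0201,-0.0025,0],[0.0201,-0.0025,0],[0.0201,-0.0025,0]], turn=[[0,0,0.03],[0,0,0.06],[0,0,0.09],[0,0,0.12],[0,0,0.15],[0,0,0.173],[0,0,0.173],[0,0,0.173]], gripper=[0,0,0,0,0,0,0,0])

```text
t: 10.35
ee_pos: [0.4977, 0.0532, 0.0313]
orientation: [-180.0, -0.0, 12.5]
contact_force: [0.0, -0.9, -0.0]
finger_gap: -0.0001
grip_force: 0.0
```

Run:
```python
from h import *
for n in ("top","scene"):
    s=env.snapshot(n);print(measure(cloud(s),s["pixels"],[.5455,-.055]))
```

```text
(array([ 0.5455, -0.055 ]), np.float64(16.389925804290957), np.float64(123.49235024420753), np.float64(151.38992580429095), np.int64(267), np.int64(644))
(array([ 0.5455, -0.055 ]), np.float64(17.056355433315634), np.float64(115.99570470020582), np.float64(152.05635543331562), np.int64(491), np.int64(1888))
```

Call:
apply_moves(offset=[[-0.006,0,0],[-0.014,0,0],[-0.02,0,0],[-0.02,0,-0.03],[-0.02,0,-0.08],[-0.02,0,-0.13],[-0.02,0,-0.18],[-0.02,0,-0.2]], turn=[[0,0,0],[0,0,0],[0,0,0],[0,0,0],[0,0,0],[0,0,0],[0,0,0],[0,0,0]], gripper=[0,0,0,0,0,0,0,0])

```text
t: 11.45
ee_pos: [0.4796, 0.0487, 0.2353]
orientation: [179.9, -0.4, 12.5]
contact_force: [0.4, -0.3, 0.8]
finger_gap: 0.0001
grip_force: 0.0
```

Call:
apply_moves(offset=[[0,-0.05,0],[0,-0.1,0],[0,-0.15,0],[0,-0.2,0],[0,-0.25,0],[0,-0.3,0],[0,-0.3,0],[0,-0.3,0]], turn=[[0,0,0],[0,0,0],[0,0,0],[0,0,0],[0,0,0],[0,0,0],[0,0,0],[0,0,0]], gripper=[0,0,0,0,0,0,0,0])

```text
t: 12.45
ee_pos: [0.4128, 0.3411, 0.2309]
orientation: [179.9, 0.0, 12.5]
contact_force: [-0.1, -0.8, 0.2]
finger_gap: -0.0003
grip_force: 0.0
```

Run:
```python
from h import *
c=np.array([.5455,-.055])
s=env.snapshot("top");W=cloud(s);p=s["pixels"]
print(measure(W,p,c),measure(W,p)); arrow(W,p,c)
cv2.imwrite("pics/f.png",cv2.resize(p[100:280,190:430],(800,600),interpolation=cv2.INTER_CUBIC)[...,::-1])
```

```text
(array([ 0.5455, -0.055 ]), np.float64(16.30879474866157), np.float64(151.08219209860388), np.float64(151.30879474866157), np.int64(355), np.int64(276)) (array([ 0.54728545, -0.05480854]), np.float64(16.327887365479757), np.float64(152.01472933646212), np.float64(151.32788736547974), np.int64(356), np.int64(276))
arrow n 382 mean ang 151.63784052732063 line dir -28.062038 r 0.10010195902042365 0.18555039711251314
```

View pics/f.png

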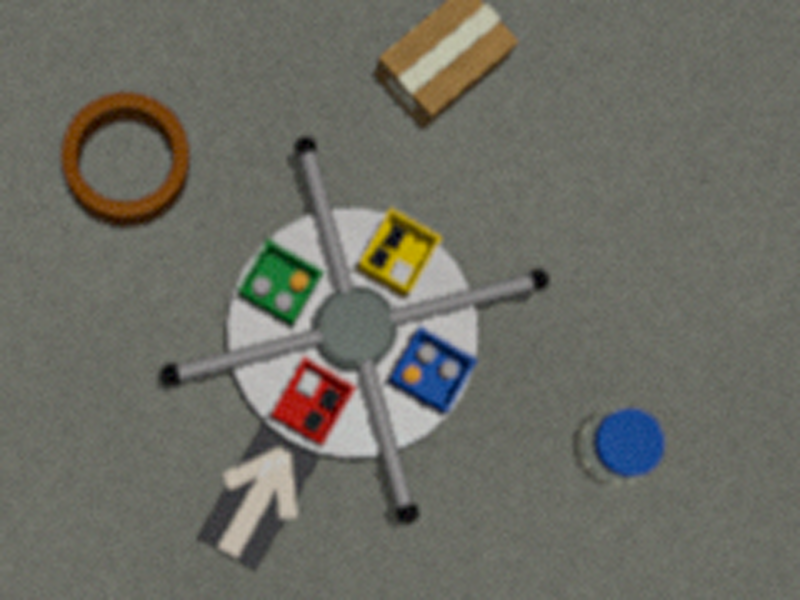

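The final view shows the red tray (312,400) squarely in front of the arrow tip (285,450): 151.3° against 151.6–151.9°. Nothing else has moved and the robot is clear, so I'm handing in.

```bash
python3 -c "
from bench import env
print(env.close_job())"
```

```text
the job is handed in; nothing more can be done
None
```

The red tray stands at the arrow tip, within about 0.6° by the last camera measurement. The arm is clear, the carton, tape and jar look unmoved, and the job was handed in at about 12.5 s; no verdict was returned.

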